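# Serve the snack stack and turn the spice carousel

### The arm

A 6-joint arm with a two-finger parallel gripper is mounted at the origin on the work surface. World frame = base frame: x ahead of the robot, y to its left, z up, the work surface at z = 0. Lengths are in mm, angles in rad, forces in N, time in s.
With the tool pointing down it reaches from about 425 to 950 mm from the base axis. Payload 14.7 kg.
Tool frame: the origin (TCP) lies on the centre line of the jaws, within the pads' length; the fingertips stand 8 mm ahead of it and the grasp point (between the pads) lies 11 mm behind it; z points along the fingers, y is the line along which they close (so a half turn about z gives the same grasp; the last joint's range is limited). The gripper opens to 85 mm and grips with 20 to 120 N. Pads are 22 mm wide; open, the fingers measure 114 mm over their backs; the gripper's body (76 mm by 85 mm) begins 54 mm behind the grasp point. The pads swing forward as they close: fully open they stand 13 mm farther back than shut.
Start: joints at [1.286, 0.48, 1.596, -0, 1.065, -0.047], TCP at [153.093, 631.708, 239.297] pointing down, gripper open.
Joint ranges: [-2.75, 2.75], [-0.82, 2.05], [0.23, 2.67], [-1.56, 4.7], [0.09, 2.69], [-2.92, 2.92]. Speed limits (rad/s): [1.89, 1.89, 2.39, 3.01, 3.01, 3.01].

### API

Orientations are given as a unit quaternion [w, x, y, z].
In Python, from workcell import env, vision gives the robot as it stands.
- The arm moves only by the tool send_rows, never from a script. Its argument "rows" is a list of rows, each a list of 5 numbers: the finger opening in m, from 0 to 0.0854, then the shift along the world's x, y, z in m, then the turn about the world's z in degrees. In form: [[jaw, dx, dy, dz, yaw], ...]. A call has 1 to 20 rows; each row shifts and turns the commanded pose from where the row before left it; what a row does not reach is not made up. A row lasts 1/10 s, in which the tool goes at most 50 mm and 8.59 degrees, less where a joint would pass 70% of its speed; a pose out of reach is approached as far as the arm can. A call with a gripper value outside its range is refused whole. The fingers move at their own pace and stop on an object; the grip force is fixed at half the most. Time passes only in rows, so rows that do not move let the fingers close. It gives the time, the measured TCP pose, the force, the opening and the grip force at its end, in the units of the state.
- env.state(): the state, without advancing time (a new reading comes with each control period).
- vision.get_image(name): name is "scene" or "top" or "wrist"; returns the picture (400x640x3 uint8, blue, green, red); there is no depth.
- vision.camera_params(name): a dict with "camera_matrix" (3x3 intrinsics, pixels), "k1" (the pictures are not rectified: a ray, as slopes to the right and down, at radius r is drawn at 1 + k1 r^2 times it, then the intrinsics apply), "R" (3x3) and "t" (3): a world point X has camera coordinates R X + t; the wrist camera has in their place "mount" (4x4, takes a point from camera to tool coordinates, whose origin is the TCP and whose axes are the flange's). Camera axes: x right, y down, z forward; pixel columns grow to the right and rows downward; lengths in mm; the calibration is good to about 2 mm. A picture is of the moment at which its call begins: read the wrist's pose just before it. camera_params takes no time and is no camera call.
- env.hand_in(): hands the job in; it is judged then, once.
Trained networks look in the newest picture that a camera, given by its name, has taken for a name from the list of things; names that differ only in an ending like _2 or _b are one class to them, and where a whole thing is asked for, a point or a joint stands for the part that bears it (a point fixed in the world has none). Each returns a list of dicts, best first, with "conf" (0 to 1); they miss things now and then, are a little off and sometimes report something else, mostly with a low value. They report only what shows in the picture. A call takes as long as a camera call. They do not tell look-alikes from the thing itself.
- vision.look_for(camera, query): "centre" ([x, y, z] in mm, in the coordinates of the camera as it stood for that picture, good to about 4 mm: the middle of the surface that is visible of it).
- vision.pinpoint(camera, query): "centre" ([x, y, z] in mm, in the coordinates of the camera as it stood for that picture, good to about 4 mm: a listed point, or the origin of a listed thing).
The state is a dict: "clock": time; "joints": joint angles; "qvel": joint speeds; "joint_torque": joint torques, N m; "tcp_pos": TCP position; "tool_rot": TCP orientation; "contact_force": force on the tool from outside, world axes, zero at the start; "wrist_torque": the same for the moment, N m; "opening": finger opening in mm; "grip_force": force on a finger pad.
Only numpy, scipy, OpenCV 4.12 (cv2) and the standard library are available. Lean on these libraries where they do the work, as an engineer would, in place of code of your own. Each camera call takes 0.05 s, during which the arm holds its last target. There are 200 camera calls.

### The job

Stack the snack on the white plate in the middle of the spice carousel: first the rice cake, centred on the plate, then the red cheese, centred on the rice cake, each set down gently, not dropped. Only then turn the carousel until the jar with the yellow cap stands at the front, straight in line with the yellow pointer on the base, keeping the stack in place, and finish still gripping that jar with the fingers so that the carousel is held still. Leave the lunchbox, ramekin and tumbler where they are.

Things in the scene. Friction and masses are not known exactly. Their poses are not given: they have to be found in the camera images.
- rice_cake: Pale puffed rice cake, a flat rigid disc 60 mm in diameter and 14 mm thick, about 30 g, lying on the bamboo board. Origin at its centre, half-way up; z is its axis.
- cheese: Small red wax-coated cheese, a flat rigid disc 48 mm in diameter and 18 mm thick, about 45 g, lying on the bamboo board 100 mm from the rice cake (centre to centre). Origin at its centre, half-way up; z is its axis.
- board: Bamboo serving board, fixed, 200 mm (its x) by 100 mm (its y) and 15 mm thick, origin at the centre of its underside on the bench. The two discs lie along its x axis, 50 mm either side of its middle.
- plate_top (a point): Centre of the upper face of the flat, rimless white plate (128 mm in diameter), fixed on the hub of the carousel's deck, on the turning axis, 34 mm above the bench. Turns with the deck.
- turntable (a joint): Angle of the deck on its base (rad), counter-clockwise from above positive. At 0 and at 6.283 the yellow-capped jar is at the front. Turns either way past a full turn against light friction (0.06 N m) and stays where left. Deck: wooden disc 250 mm across, top 26 mm above the bench; three black-capped jars, same size and radius, stand at the other quarter turns.
- marked_jar: Yellow-capped round jar, 36 mm across, 62 mm tall, top 88 mm above the bench; origin at the centre of its foot, on the deck, in a 41 mm clip ring 6 mm high. It cannot lift or tip, so carrying it round turns the deck; it spins about its own axis with slight friction (0.01 N m), so the wrist need not turn. Its axis is 95 mm from the turning axis.
- marked_jar_mid (a point): Centre of the yellow-capped jar, half-way up (31 mm above its foot).
- front_spot (a point): Where the centre of the yellow-capped jar must come: over the yellow pointer, 95 mm from the turning axis, 57 mm above the bench. Fixed on the base. The pointer is a yellow tab 22 mm wide that sticks out about 27 mm beyond the deck's edge, low over the bench, on the side nearer the robot.
- carousel: Fixed base of the carousel, origin under the turning axis on the bench; its own -x axis points along the yellow pointer.
- lunchbox: Closed pink lunchbox with clipped-on lid, 126 x 176 x 62 mm, origin at the centre of its underside. Leave alone.
- ramekin: Small white ceramic ramekin, 72 mm across, 42 mm high, origin at the centre of its underside. Leave alone.
- tumbler: Steel tumbler, 68 mm across, 95 mm high, origin at the centre of its underside. Leave alone.
Things that resemble listed ones, but are neither listed nor needed, are in the scene too. Several things have the shape of the cheese; the one meant has the colours described above.

How it is judged (in metres and radians):
On the way, in this order (a step that is already met when the one before it is completed fails the run):
1. the rice cake lies flat and centred on the plate, let go (horizontal distance between rice_cake and plate_top below 0.012 m and z of rice_cake in the frame of plate_top between 0.004 and 0.01 m and angle between rice_cake's own z axis and vertical below 0.12 rad and contact force between the fingers and rice_cake below 0.05 N and linear speed of rice_cake below 0.03 m/s), for 0.2 s.
2. the cheese lies flat and centred on the rice cake, let go, with the carousel not yet turned to the front (all of step 1 and horizontal distance between cheese and rice_cake below 0.012 m and z of cheese in the frame of plate_top between 0.02 and 0.026 m and angle between cheese's own z axis and vertical below 0.12 rad and contact force between the fingers and cheese below 0.05 N and linear speed of cheese below 0.03 m/s and horizontal distance between marked_jar_mid and front_spot above 0.03 m), for 0.2 s.
3. the yellow-capped jar is at the front (horizontal distance between marked_jar_mid and front_spot below 0.01 m), for 0.2 s.
At the end, for the whole second after the job is handed in: Rice cake flat on the plate within 12 mm of its centre, cheese flat on it within 12 mm of its centre, both at rest, untouched by the fingers; yellow-capped jar within 10 mm of the front spot, carousel still, fingers still holding that jar (over 1 N) (all of step 1 and horizontal distance between cheese and rice_cake below 0.012 m and z of cheese in the frame of plate_top between 0.02 and 0.026 m and angle between cheese's own z axis and vertical below 0.12 rad and contact force between the fingers and cheese below 0.05 N and linear speed of cheese below 0.03 m/s and horizontal distance between marked_jar_mid and front_spot below 0.01 m and velocity of joint turntable between -0.05 and 0.05 rad/s and contact force between the fingers and marked_jar above 1 N); the arm keeps its last pose, push and grip.
It fails at once if the rice cake is dropped from a height (falls free at over 0.7 m/s) (contact force between the fingers and rice_cake below 0.05 N and linear speed of rice_cake above 0.7 m/s).
It fails at once if the cheese is dropped from a height (falls free at over 0.7 m/s) (contact force between the fingers and cheese below 0.05 N and linear speed of cheese above 0.7 m/s).
It fails at once if the lunchbox is moved by more than 30 mm (distance of lunchbox from where it was at the start of the episode above 0.03 m).
It fails at once if the ramekin is moved by more than 30 mm (distance of ramekin from where it was at the start of the episode above 0.03 m).
It fails at once if the tumbler is moved by more than 30 mm (distance of tumbler from where it was at the start of the episode above 0.03 m).
It also fails if it takes over 70 s, if anything falls off the work surface, if the arm or the gripper's body presses on something with over 40 N, if the wrist force passes 120 N, or if a joint passes its speed limit or range.

## Working session

There is one attempt and no reset: what is moved stays moved. The work goes in short steps, Python scripts to look and compute and a tool call to move; the robot and the scene stay as the last step left them, time stands still between calls to the robot, and variables do not carry over. Pictures are saved under pics/ and viewed, at most 10 in all, crops included, and the job is handed in when it is done.

Besides the shell and the picture viewer there is one more tool, called after "Request:" by a JSON object that holds its "op" and its "data", one argument or row to a line. send_rows: Moves the arm, as the interface text tells. Its arguments: {"type":"object","properties":{"rows":{"type":"array","items":{"type":"array","items":{"type":"number"}}}},"required":["rows"]}

```bash
mkdir -p pics
cat > h.py <<'E'
import numpy as np, cv2
from workcell import env, vision
from scipy.spatial.transform import Rotation as Ro
def ext(cam, st=None):
    p=vision.camera_params(cam)
    if 'R' in p: return np.array(p['R']),np.array(p['t'])
    st=st or env.state(); q=st['tool_rot']; T=np.eye(4)
    T[:3,:3]=Ro.from_quat([q[1],q[2],q[3],q[0]]).as_matrix(); T[:3,3]=st['tcp_pos']
    M=np.linalg.inv(T@np.array(p['mount'])); return M[:3,:3],M[:3,3]
def c2w(E,c): return E[0].T@(np.array(c)-E[1])
def pix2w(cam,E,u,v,z):
    p=vision.camera_params(cam);K=np.array(p['camera_matrix'])
    d=np.array([(u-K[0,2])/K[0,0],(v-K[1,2])/K[1,1]]);s=d.copy()
    for _ in range(20): s=d/(1+p['k1']*(s@s))
    r=E[0].T@np.array([s[0],s[1],1]);o=-E[0].T@E[1]
    return o+r*(z-o[2])/r[2]
def w2pix(cam,E,X):
    p=vision.camera_params(cam);K=np.array(p['camera_matrix']);c=E[0]@np.array(X)+E[1];s=c[:2]/c[2]
    s=s*(1+p['k1']*(s@s)); return K[:2,:2]@s+K[:2,2]
E
python3 - <<'E'
from h import *
s=env.state();print(s['clock'],s['tool_rot'],s['opening'])
for c in ['top','scene']:
    E=ext(c);im=vision.get_image(c);cv2.imwrite(f'pics/{c}0.png',im)
    for q in ['rice_cake','cheese','board','plate_top','marked_jar_mid','carousel','lunchbox','ramekin','tumbler']:
        for r in vision.pinpoint(c,q)[:4]:
            w=c2w(E,r['centre']);print(c,q,round(r['conf'],2),w.round(0),w2pix(c,E,w).round(0))
print(env.state()['clock'])
E
```

```text
0.0 [-9.28783881e-05  1.18645558e-01  9.92936485e-01 -6.00585107e-04] 85.46447668510801
top rice_cake 0.66 [ 565. -286.   22.] [429. 204.]
top cheese 0.75 [ 468. -293.   25.] [433. 241.]
top cheese 0.64 [ 522. -405.    9.] [473. 219.]
top cheese 0.56 [ 426. -404.    7.] [475. 256.]
top cheese 0.51 [ 357. -259.    7.] [421. 284.]
top plate_top 0.68 [558. 101.  36.] [280. 210.]
top plate_top 0.56 [552. 200.  59.] [240. 213.]
top marked_jar_mid 0.56 [552. 200.  57.] [240. 213.]
top carousel 0.72 [560. 102.   2.] [281. 210.]
top lunchbox 0.6 [583. 421.  -1.] [160. 205.]
top ramekin 0.6 [ 732. -155.    1.] [375. 144.]
top tumbler 0.69 [777.   2.  -1.] [316. 129.]
scene rice_cake 0.69 [ 570. -291.   24.] [212. 173.]
scene cheese 0.76 [ 354. -343.   12.] [223. 117.]
scene cheese 0.75 [ 363. -260.    2.] [247. 127.]
scene cheese 0.62 [561. 103.  -2.] [341. 208.]
scene cheese 0.58 [ 428. -409.    9.] [196. 131.]
scene board 0.9 [ 519. -291.    0.] [219. 164.]
scene board 0.58 [779.  -4.  -1.] [282. 266.]
scene plate_top 0.59 [560. 101.  35.] [341. 201.]
scene marked_jar_mid 0.71 [548. 195.  54.] [376. 202.]
scene carousel 0.95 [559. 105.  -1.] [342. 207.]
scene lunchbox 0.62 [582. 422.   1.] [451. 242.]
scene ramekin 0.84 [ 731. -158.   -0.] [235. 235.]
scene ramekin 0.72 [474. 145.  55.] [364. 176.]
scene tumbler 0.66 [778.  -1.   1.] [283. 265.]
1.0
```

View pics/top0.png

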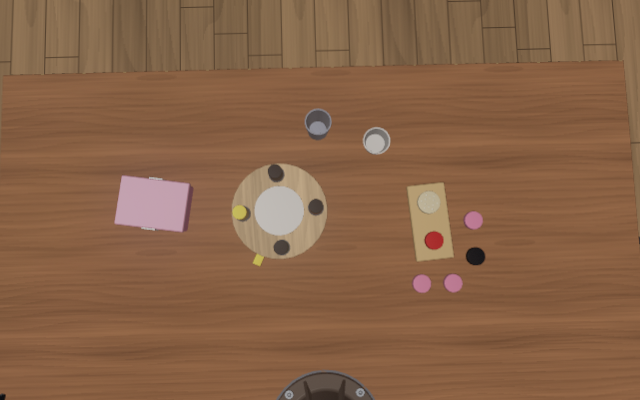

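View pics/scene0.png

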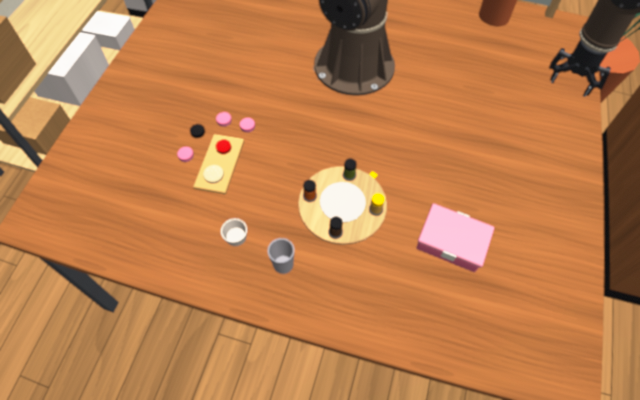

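Candidates for the cheese in the top view are red on the board (434,240), pink (473,220), (422,284) and (453,283), and black (475,256). The red one fits the description. For the jar, the yellow cap is at (240,213) and black caps are at (276,173), (316,207) and (281,247). The pointer is at (258,260). The rice cake is at (429,203). Next is one close crop to confirm, then I move.

Run:
```python
from h import *
im=cv2.imread('pics/top0.png')[160:310,390:500];cv2.imwrite('pics/crop.png',cv2.resize(im,None,fx=4,fy=4,interpolation=2))
E=ext('top');print('pointer',pix2w('top',E,258,260,8).round(0),'rice',pix2w('top',E,429,203,29),'cheese',pix2w('top',E,434,240,33))
print(vision.camera_params('wrist'))
```

```text
pointer [431. 163.   8.] rice [ 566.34231731 -285.78795282   29.        ] cheese [ 470.22703634 -293.1498687    33.        ]
{'camera_matrix': array([[289.66878664,   0.        , 318.26506974],
       [  0.        , 289.66878664, 198.3466092 ],
       [  0.        ,   0.        ,   1.        ]]), 'k1': -0.004566321250808346, 'mount': array([[-6.66858656e-04, -9.60222615e-01, -2.79234819e-01,
         7.13444184e+01],
       [ 9.99999557e-01, -4.54913026e-04, -8.23824857e-04,
        -1.01579102e+00],
       [ 6.64027702e-04, -2.79235245e-01,  9.60222494e-01,
        -1.34988818e+02],
       [ 0.00000000e+00,  0.00000000e+00,  0.00000000e+00,
         1.00000000e+00]])}
```

View pics/crop.png

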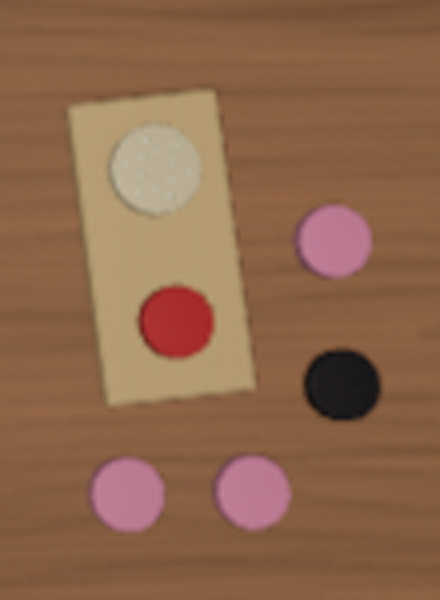

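Request:
{"op": "send_rows", "data": {
  "rows": [
    [0.085,0.024,-0.03,0,0],
    [0.085,0.024,-0.03,0,0],
    [0.085,0.024,-0.03,0,0],
    [0.085,0.024,-0.03,0,0],
    [0.085,0.024,-0.03,0,0],
    [0.085,0.024,-0.03,0,0],
    [0.085,0.024,-0.03,0,0],
    [0.085,0.024,-0.03,0,0],
    [0.085,0.024,-0.03,0,0],
    [0.085,0.024,-0.03,0,0],
    [0.085,0.024,-0.03,0,0],
    [0.085,0.024,-0.03,0,0],
    [0.085,0.024,-0.03,0,0],
    [0.085,0.024,-0.03,0,0],
    [0.085,0.024,-0.03,0,0],
    [0.085,0.012,-0.03,0,0],
    [0.085,0,-0.03,0,0],
    [0.085,0,0,0,0],
    [0.085,0,0,0,0]
  ]
}}

```text
clock: 2.9
tcp_pos: [525.2, 121.2, 239.4]
tool_rot: [0.0, 0.119, 0.993, 0.0]
contact_force: [-0.2, 1.6, 0.4]
opening: 85.0
grip_force: 0.0
```

The crop shows the red disc on the board at (176,322) and the pale disc at (155,169). The pink and black discs lie off the board, so the choice holds. Next I look at the carousel from the wrist.

Run:
```python
from h import *
E=ext('wrist');im=vision.get_image('wrist');cv2.imwrite('pics/w1.png',im)
for q in ['plate_top','marked_jar_mid','carousel','front_spot']:
    for r in vision.pinpoint('wrist',q)[:2]:
        w=c2w(E,r['centre']);print(q,round(r['conf'],2),w.round(1),w2pix('wrist',E,w).round(0))
# white plate ellipse
hsv=cv2.cvtColor(im,cv2.COLOR_BGR2HSV)
m=((hsv[...,1]<40)&(hsv[...,2]>140)).astype('uint8')*255
cs=sorted(cv2.findContours(m,0,1)[0],key=cv2.contourArea)[-2:]
for c in cs:
    P=np.array([pix2w('wrist',E,*p[0],34)[:2] for p in c],np.float32);print('plate',cv2.contourArea(c),cv2.minEnclosingCircle(P),cv2.fitEllipse(P))
m=((hsv[...,0]>22)&(hsv[...,0]<33)&(hsv[...,1]>170)).astype('uint8')*255
for c in cv2.findContours(m,0,1)[0]:
    if cv2.contourArea(c)>80:
        M=cv2.moments(c);u,v=M['m10']/M['m00'],M['m01']/M['m00'];print('yellow',u,v,cv2.contourArea(c),pix2w('wrist',E,u,v,88).round(1),pix2w('wrist',E,u,v,6).round(1))
```

```text
plate_top 0.7 [555.7 101.   33.2] [309. 203.]
marked_jar_mid 0.88 [552.6 203.4  57.2] [396. 187.]
carousel 0.64 [5.545e+02 1.041e+02 3.000e-01] [312. 195.]
carousel 0.2 [557.7 102.8  34.6] [311. 205.]
front_spot 0.75 [472.8 144.1  58. ] [329. 129.]
plate 232.5 ((751.24169921875, -183.66802978515625), 21.559206008911133) ((748.1793212890625, -182.21156311035156), (25.7049503326416, 39.17721176147461), 108.546630859375)
plate 7821.5 ((556.8002319335938, 103.42741394042969), 63.466148376464844) ((556.7035522460938, 103.41452026367188), (125.40637969970703, 125.5516586303711), 142.11080932617188)
yellow 396.8610966960733 192.36862134578791 963.5 [549.4 196.9  88. ] [576.3 214.    6. ]
yellow 333.86267006802717 88.25425170068027 392.0 [436.6 156.5  88. ] [431.2 162.1   6. ]
```

View pics/w1.png

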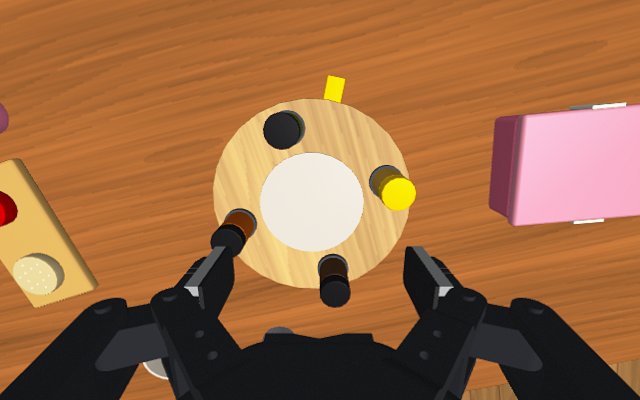

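Request:
{"op": "send_rows", "data": {
  "rows": [
    [0.085,0,-0.03,0,0],
    [0.085,0,-0.03,0,0],
    [0.085,0,-0.03,0,0],
    [0.085,0,-0.03,0,0],
    [0.085,0,-0.03,0,0],
    [0.085,0,-0.03,0,0],
    [0.085,0,-0.03,0,0],
    [0.085,0,-0.03,0,0],
    [0.085,0,-0.03,0,0],
    [0.085,0,-0.03,0,0],
    [0.085,0,-0.03,0,0],
    [0.085,0,-0.03,0,0],
    [0.085,0,-0.03,0,0],
    [0.085,0,-0.02,-0.02,0],
    [0.085,0,0,-0.03,0],
    [0.085,0,0,0,0],
    [0.085,0,0,0,0]
  ]
}}

```text
clock: 4.85
tcp_pos: [525.1, -287.5, 189.4]
tool_rot: [-0.001, 0.118, 0.993, 0.0]
contact_force: [0.3, -1.0, 1.1]
opening: 85.0
grip_force: 0.0
```

The wrist view shows the plate at pixel (311,202), world (556.8,103.4). The yellow cap is at (397,192) and the pointer at (334,88), 138.6 mm from the axis where 138.5 is expected. That puts the front spot near (470.7,143.6). Now the discs.

```bash
cat > discs.py <<'E'
from h import *
def discs(z_r=29,z_c=33,save=None):
    E=ext('wrist');im=vision.get_image('wrist')
    if save: cv2.imwrite(save,im)
    hsv=cv2.cvtColor(im,cv2.COLOR_BGR2HSV).astype(int);H,S,V=hsv[...,0],hsv[...,1],hsv[...,2]
    red=((H<4)|(H>176))&(S>190)&(V>90); pale=(S<110)&(V>165)&(H>12)&(H<40)
    for n,m,z in [('cheese',red,z_c),('rice',pale,z_r)]:
        m=cv2.morphologyEx(m.astype('uint8')*255,cv2.MORPH_CLOSE,np.ones((9,9)))
        for c in sorted(cv2.findContours(m,0,1)[0],key=cv2.contourArea)[-2:]:
            if len(c)<8: continue
            P=np.array([pix2w('wrist',E,*p[0],z)[:2] for p in c],np.float32)
            e=cv2.fitEllipse(P);print(n,cv2.contourArea(c),np.round(e[0],1),np.round(e[1],1),'encl',np.round(cv2.minEnclosingCircle(P)[0],1))
    for q in ['rice_cake','cheese']:
        for r in vision.pinpoint('wrist',q)[:2]: print(q,round(r['conf'],2),c2w(E,r['centre']).round(1))
E
python3 -c "
from discs import *
discs(save='pics/w2.png')"
```

```text
cheese 1677.0 [ 468.6 -295.1] [44.8 45.1] encl [ 468.7 -295.2]
rice 46.5 [621.1  39.7] [ 3.2 68.8] encl [628.2  39.3]
rice 2063.0 [ 568.  -286.6] [57.3 57.8] encl [ 568.  -286.5]
rice_cake 0.56 [ 571.4 -291.3   19.5]
cheese 0.8 [ 355.1 -345.1    7.1]
cheese 0.77 [ 470.8 -294.    24.2]
```

View pics/w2.png

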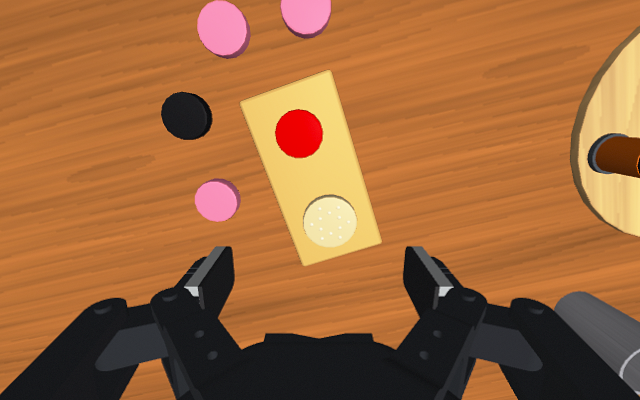

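The wrist view shows red at (299,133) and rice at (330,222), 99.8 mm apart as specified. The open fingertips lie about 4 mm behind the TCP, so I'll go down to a TCP height of about 19 mm and close.

Request:
{"op": "send_rows", "data": {
  "rows": [
    [0.085,0.022,0.001,0,0],
    [0.085,0.021,0,-0.02,0],
    [0.085,0,0,-0.03,0],
    [0.085,0,0,-0.03,0],
    [0.085,0,0,-0.03,0],
    [0.085,0,0,-0.03,0],
    [0.085,0,0,-0.02,0],
    [0.085,0,0,-0.01,0],
    [0.085,0,0,0,0],
    [0.085,0,0,0,0],
    [0.06,0,0,0,0],
    [0.05,0,0,0,0],
    [0.04,0,0,0,0],
    [0.03,0,0,0,0],
    [0.03,0,0,0,0],
    [0.03,0,0,0,0],
    [0.03,0,0,0,0]
  ]
}}

```text
clock: 6.7
tcp_pos: [568.8, -287.7, 21.0]
tool_rot: [0.001, 0.119, 0.993, -0.0]
contact_force: [-2.8, 1.8, 15.8]
opening: 58.1
grip_force: 60.8
```

Request:
{"op": "send_rows", "data": {
  "rows": [
    [0.03,0,0,0.01,0],
    [0.03,0,0,0.02,0],
    [0.03,0,0,0.03,0],
    [0.03,0,0,0.04,0],
    [0.03,0,0,0.04,0],
    [0.03,0,0,0.03,0],
    [0.03,0,0,0,0],
    [0.03,0,0,0,0]
  ]
}}

```text
clock: 7.5
tcp_pos: [568.4, -287.5, 190.6]
tool_rot: [0.001, 0.119, 0.993, -0.0]
contact_force: [1.0, 0.2, -0.3]
opening: 57.5
grip_force: 64.0
```

Run:
```python
from h import *
from discs import discs
discs(save='pics/w3.png')
s=env.state();print(s['tcp_pos'],s['opening'],s['contact_force'],s['grip_force'])
```

```text
cheese 1911.5 [ 469. -295.] [44.9 45.6] encl [ 469.1 -294.9]
rice 544.5 [ 726.6 -143.1] [36.5 67.4] encl [ 735.9 -147.2]
rice 9745.0 [ 659.2 -310.7] [133.8 134.7] encl [ 659.3 -310.5]
cheese 0.91 [ 424.4 -407.8   14.5]
cheese 0.86 [ 469.5 -299.9   25.5]
[ 567.43917261 -286.93285435  188.32408149] 57.670458294234024 [ 1.11543168 -0.41054759 -0.92323716] 64.01446580886841
```

View pics/w3.png

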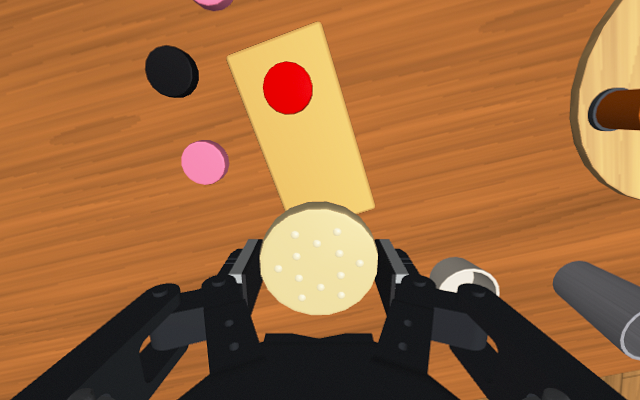

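The rice cake is held, centred between the pads at about (319,259). I'll carry it over the plate and go partway down.

Request:
{"op": "send_rows", "data": {
  "rows": [
    [0.03,-0.005,0.03,0,0],
    [0.03,-0.005,0.03,0,0],
    [0.03,0,0.03,0,0],
    [0.03,0,0.03,0,0],
    [0.03,0,0.03,0,0],
    [0.03,0,0.03,0,0],
    [0.03,0,0.03,0,0],
    [0.03,0,0.03,0,0],
    [0.03,0,0.03,0,0],
    [0.03,0,0.03,0,0],
    [0.03,0,0.03,0,0],
    [0.03,0,0.03,0,0],
    [0.03,0,0.03,0,0],
    [0.03,0,0,-0.02,0],
    [0.03,0,0,-0.03,0],
    [0.03,0,0,-0.03,0],
    [0.03,0,0,-0.03,0],
    [0.03,0,0,-0.02,0],
    [0.03,0,0,0,0],
    [0.03,0,0,0,0]
  ]
}}

```text
clock: 9.65
tcp_pos: [557.6, 102.6, 58.9]
tool_rot: [-0.001, 0.119, 0.993, -0.0]
contact_force: [0.3, 0.1, -0.4]
opening: 57.6
grip_force: 64.1
```

Run:
```python
from h import *
print(env.state()['tcp_pos'],env.state()['contact_force'])
E=ext('wrist')
im=vision.get_image('wrist');cv2.imwrite('pics/w4.png',im)
for r in vision.pinpoint('wrist','plate_top')[:1]+vision.pinpoint('wrist','rice_cake')[:1]+vision.pinpoint('wrist','carousel')[:1]: print(r['conf'],c2w(E,r['centre']).round(1))
```

```text
[557.62388699 102.62665102  58.89820776] [ 0.31943844  0.06765316 -0.43201203]
0.6 [560.8  99.1  57.2]
```

View pics/w4.png

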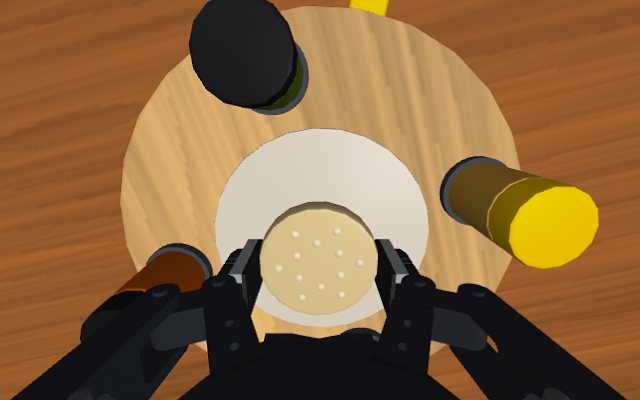

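Run:
```python
from h import *
from scipy.optimize import least_squares
E=ext('wrist')
f=lambda pts,z,r:(lambda P:least_squares(lambda c:np.hypot(*(P-c[:2]).T)-r,P.mean(0)).x)(np.array([pix2w('wrist',E,*p,z)[:2] for p in pts]))
print('plate',f([(215,225),(428,225),(320,128),(245,165),(400,165),(414,275)],34,64))
P=[(260,260),(378,260),(319,315),(280,305),(358,305)]
for z in (60,66): print('cake',z,f(P,z,30), [np.hypot(*(pix2w('wrist',E,*P[0],z)-pix2w('wrist',E,*P[1],z))[:2])])
```

```text
plate [560.29000656 103.1594686 ]
cake 60 [564.62708024 100.59525405] [np.float64(61.2544846947097)]
cake 66 [559.9491702  101.71459798] [np.float64(58.53762096888188)]
```

Request:
{"op": "send_rows", "data": {
  "rows": [
    [0.03,0,0,-0.005,0],
    [0.03,0,0,-0.005,0],
    [0.03,0,0,0,0]
  ]
}}

```text
clock: 10.15
tcp_pos: [557.7, 102.7, 48.8]
tool_rot: [-0.0, 0.119, 0.993, -0.0]
contact_force: [-0.3, -0.2, -0.0]
opening: 57.7
grip_force: 64.1
```

Request:
{"op": "send_rows", "data": {
  "rows": [
    [0.03,0,0,-0.003,0],
    [0.03,0,0,-0.002,0],
    [0.03,0,0,0,0]
  ]
}}

```text
clock: 10.45
tcp_pos: [557.9, 102.7, 44.0]
tool_rot: [-0.0, 0.119, 0.993, -0.0]
contact_force: [0.3, -0.1, -0.4]
opening: 57.4
grip_force: 64.1
```

Request:
{"op": "send_rows", "data": {
  "rows": [
    [0.03,0,0,-0.002,0],
    [0.03,0,0,0,0]
  ]
}}

```text
clock: 10.65
tcp_pos: [558.0, 102.7, 42.1]
tool_rot: [-0.0, 0.119, 0.993, -0.0]
contact_force: [0.1, -0.2, 0.1]
opening: 57.6
grip_force: 64.1
```

Request:
{"op": "send_rows", "data": {
  "rows": [
    [0.03,0,0,-0.001,0],
    [0.03,0,0,0,0]
  ]
}}

```text
clock: 10.85
tcp_pos: [558.1, 102.7, 41.2]
tool_rot: [-0.0, 0.119, 0.993, -0.0]
contact_force: [0.3, 0.9, 0.1]
opening: 57.8
grip_force: 64.1
```

Request:
{"op": "send_rows", "data": {
  "rows": [
    [0.03,0,0,-0.001,0],
    [0.03,0,0,0,0]
  ]
}}

```text
clock: 11.05
tcp_pos: [558.1, 102.7, 40.3]
tool_rot: [-0.0, 0.119, 0.993, 0.0]
contact_force: [0.3, 0.6, -1.0]
opening: 57.6
grip_force: 64.1
```

Request:
{"op": "send_rows", "data": {
  "rows": [
    [0.03,0,0,-0.001,0],
    [0.03,0,0,0,0]
  ]
}}

```text
clock: 11.25
tcp_pos: [558.1, 102.7, 40.1]
tool_rot: [0.0, 0.119, 0.993, 0.0]
contact_force: [-5.2, 0.4, 16.1]
opening: 57.8
grip_force: 66.1
```

Request:
{"op": "send_rows", "data": {
  "rows": [
    [0.03,0,0,0.0005,0],
    [0.062,0,0,0,0],
    [0.07,0,0,0,0],
    [0.08,0,0,0,0],
    [0.085,0,0,0,0],
    [0.085,0,0,0,0],
    [0.085,0,0,0,0],
    [0.085,0,0,0.01,0],
    [0.085,0,0,0.03,0],
    [0.085,0,0,0.03,0],
    [0.085,0,0,0.03,0],
    [0.085,0,0,0.03,0],
    [0.085,0,0,0.02,0],
    [0.085,0.03,0,0,0],
    [0.085,0.03,0,0,0],
    [0.085,0,0,0,0],
    [0.085,0,0,0,0]
  ]
}}

```text
clock: 12.95
tcp_pos: [618.1, 102.6, 190.1]
tool_rot: [-0.0, 0.119, 0.993, -0.0]
contact_force: [-0.4, -1.0, 1.5]
opening: 85.0
grip_force: 0.0
```

```bash
cat > chk.py <<'E'
from h import *
from scipy.optimize import least_squares
E=ext('wrist');im=vision.get_image('wrist');cv2.imwrite('pics/chk.png',im)
def edge(m,z,n):
    m=cv2.morphologyEx(m.astype('uint8')*255,cv2.MORPH_CLOSE,np.ones((7,7)))
    c=max(cv2.findContours(m,0,1)[0],key=cv2.contourArea)
    P=np.array([pix2w('wrist',E,*p[0],z)[:2] for p in c],np.float32);e=cv2.fitEllipse(P);print(n,cv2.contourArea(c),np.round(e[0],1),np.round(e[1],1))
hsv=cv2.cvtColor(im,cv2.COLOR_BGR2HSV).astype(int);H,S,V=hsv[...,0],hsv[...,1],hsv[...,2]
print('plate hsv',[hsv[tuple(w2pix('wrist',E,[558+dx,103+dy,34]).round().astype(int)[::-1])] for dx,dy in [(-48,0),(0,48)]],'cake',hsv[tuple(w2pix('wrist',E,[560,105,48]).round().astype(int)[::-1])])
b=(w2pix('wrist',E,[558,103,34]));yy,xx=np.mgrid[:400,:640];near=np.hypot(xx-b[0],yy-b[1])<130
edge((S<40)&(V>130)&near,34,'plate')
edge((S>=40)&(S<120)&(V>160)&(H<40)&(np.hypot(xx-b[0],yy-b[1])<62),48,'cake')
edge(((H<4)|(H>176))&(S>180)&near,66,'cheese') if (((H<4)|(H>176))&(S>180)&near).sum()>300 else 0
for q in ['plate_top','rice_cake','cheese','marked_jar_mid','front_spot']:
    for r in vision.pinpoint('wrist',q)[:1]: print(q,round(r['conf'],2),c2w(E,r['centre']).round(1))
E
python3 chk.py
```

```text
plate hsv [array([ 19,  17, 239]), array([ 20,  16, 244])] cake [ 24  74 241]
plate 13496.5 [556.8 103.4] [125.8 126. ]
cake 3187.5 [557.3 101.9] [58.3 58.7]
plate_top 0.52 [553.9 203.7  54.5]
marked_jar_mid 0.58 [553.2 200.4  59.1]
front_spot 0.83 [469.1 143.4  56.1]
```

View pics/chk.png

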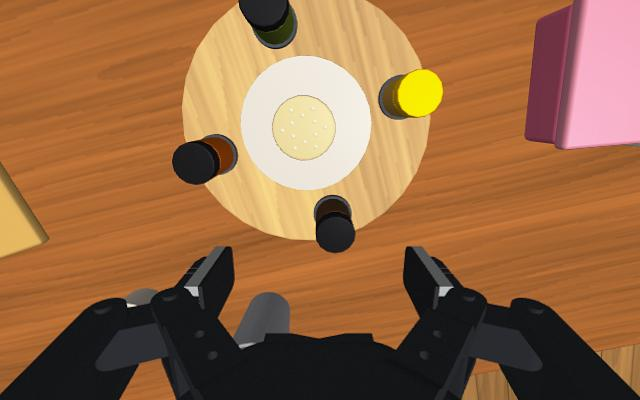

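The rice cake sits about 1.6 mm from the plate's centre: the plate is at (306,123), the cake at (304,127). Now the cheese.

Request:
{"op": "send_rows", "data": {
  "rows": [
    [0.085,-0.0107,-0.0284,0,0],
    [0.085,-0.0107,-0.0284,0,0],
    [0.085,-0.0107,-0.0284,0,0],
    [0.085,-0.0107,-0.0284,0,0],
    [0.085,-0.0107,-0.0284,0,0],
    [0.085,-0.0107,-0.0284,0,0],
    [0.085,-0.0107,-0.0284,0,0],
    [0.085,-0.0107,-0.0284,0,0],
    [0.085,-0.0107,-0.0284,0,0],
    [0.085,-0.0107,-0.0284,0,0],
    [0.085,-0.0107,-0.0284,0,0],
    [0.085,-0.0107,-0.0284,0,0],
    [0.085,-0.0107,-0.0284,0,0],
    [0.085,-0.0107,-0.0284,0,0],
    [0.085,0,0,-0.03,0],
    [0.085,0,0,-0.03,0],
    [0.085,0,0,0,0],
    [0.085,0,0,0,0]
  ]
}}

```text
clock: 15.05
tcp_pos: [468.1, -294.6, 130.1]
tool_rot: [-0.0, 0.119, 0.993, 0.0]
contact_force: [-0.0, 0.2, 0.6]
opening: 84.9
grip_force: 0.0
```

```bash
python3 -c "
from discs import *
print(env.state()['tcp_pos']);discs()"
```

```text
[ 468.06989814 -294.62812174  130.11318776]
cheese 2284.0 [ 467.1 -295. ] [44.9 47.4] encl [ 467.1 -294.9]
rice 117.5 [ 720.8 -159.9] [11.4 24.9] encl [ 718.7 -160.9]
rice_cake 0.72 [ 7.767e+02 -1.900e+00  3.000e-01]
cheese 0.88 [ 517.7 -403.9   11.4]
cheese 0.67 [ 362.4 -258.2   10.5]
```

Request:
{"op": "send_rows", "data": {
  "rows": [
    [0.085,0,0,-0.03,0],
    [0.085,0,0,-0.03,0],
    [0.085,0,0,-0.03,0],
    [0.085,0,0,-0.015,0],
    [0.085,0,0,0,0],
    [0.07,0,0,0,0],
    [0.055,0,0,0,0],
    [0.045,0,0,0,0],
    [0.035,0,0,0,0],
    [0.025,0,0,0,0],
    [0.025,0,0,0,0],
    [0.025,0,0,0,0],
    [0.025,0,0,0,0]
  ]
}}

```text
clock: 16.5
tcp_pos: [469.1, -295.4, 26.6]
tool_rot: [0.001, 0.119, 0.993, -0.001]
contact_force: [-1.4, 2.4, 18.2]
opening: 46.0
grip_force: 58.5
```

Request:
{"op": "send_rows", "data": {
  "rows": [
    [0.025,0,0,0.01,0],
    [0.025,0,0,0.03,0],
    [0.025,0,0,0.04,0],
    [0.025,0,0,0.04,0],
    [0.025,0,0,0.035,0],
    [0.025,0.0064,0.0284,0,0],
    [0.025,0.0064,0.0284,0,0],
    [0.025,0.0064,0.0284,0,0],
    [0.025,0.0064,0.0284,0,0],
    [0.025,0.0064,0.0284,0,0],
    [0.025,0.0064,0.0284,0,0],
    [0.025,0.0064,0.0284,0,0],
    [0.025,0.0064,0.0284,0,0],
    [0.025,0.0064,0.0284,0,0],
    [0.025,0.0064,0.0284,0,0],
    [0.025,0.0064,0.0284,0,0],
    [0.025,0.0064,0.0284,0,0],
    [0.025,0.0064,0.0284,0,0],
    [0.025,0.0064,0.0284,0,0],
    [0.025,0,0,0,0]
  ]
}}

```text
clock: 18.5
tcp_pos: [558.7, 105.6, 180.9]
tool_rot: [0.001, 0.117, 0.993, 0.001]
contact_force: [0.4, -0.1, -0.4]
opening: 45.7
grip_force: 61.6
```

Request:
{"op": "send_rows", "data": {
  "rows": [
    [0.025,0,0,-0.03,0],
    [0.025,0,0,-0.03,0],
    [0.025,0,0,-0.03,0],
    [0.025,0,0,-0.01,0],
    [0.025,0,0,0,0],
    [0.025,0,0,0,0]
  ]
}}

```text
clock: 19.1
tcp_pos: [558.5, 102.6, 81.0]
tool_rot: [0.001, 0.119, 0.993, 0.0]
contact_force: [-0.8, 0.3, -0.3]
opening: 45.7
grip_force: 61.7
```

Run:
```python
from h import *
from scipy.optimize import least_squares
s=env.state();E=ext('wrist',s);im=vision.get_image('wrist');cv2.imwrite('pics/w5.png',im)
print(s['tcp_pos'],s['opening'],s['grip_force'])
hsv=cv2.cvtColor(im,cv2.COLOR_BGR2HSV).astype(int);H,S,V=hsv[...,0],hsv[...,1],hsv[...,2]
m=(((H<4)|(H>176))&(S>180)).astype('uint8')
c=max(cv2.findContours(m,0,1)[0],key=cv2.contourArea);print(cv2.fitEllipse(c))
T=s['tcp_pos'][2]
for dz in (4,6.4,9):
    P=np.array([pix2w('wrist',E,*p[0],T+dz)[:2] for p in c],np.float32);print(dz,cv2.fitEllipse(P))
```

```text
[558.51637199 102.59343489  81.02190693] 45.68142437713114 61.65310978889465
((318.11822509765625, 256.6164855957031), (92.19883728027344, 92.6700210571289), 108.11431121826172)
4 ((556.6500854492188, 101.78840637207031), (46.46822738647461, 51.152587890625), 77.11264038085938)
6.4 ((555.4061279296875, 102.09312438964844), (45.616336822509766, 50.214820861816406), 77.11264038085938)
9 ((554.0584716796875, 102.4232406616211), (44.693458557128906, 49.19891357421875), 77.11265563964844)
```

View pics/w5.png

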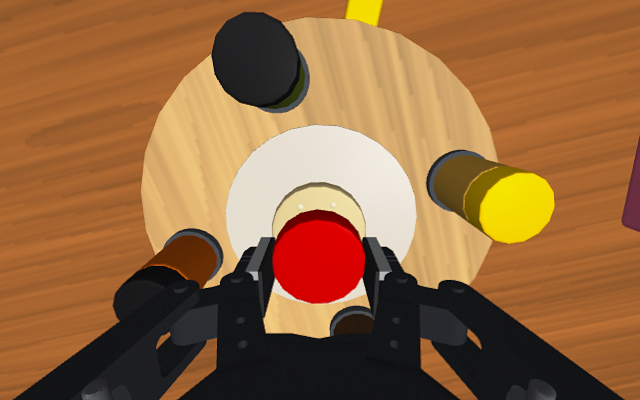

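The cheese is level in the grip at (318,257) and lines up over the cake. I'll lower it with force checks, expecting contact near a TCP height of 59.6.

Request:
{"op": "send_rows", "data": {
  "rows": [
    [0.025,0,0,-0.01,0],
    [0.025,0,0,-0.005,0],
    [0.025,0,0,-0.003,0],
    [0.025,0,0,0,0],
    [0.025,0,0,0,0]
  ]
}}

```text
clock: 19.65
tcp_pos: [557.9, 102.7, 61.7]
tool_rot: [-0.0, 0.119, 0.993, -0.0]
contact_force: [0.2, 0.0, -0.7]
opening: 45.3
grip_force: 61.7
```

Request:
{"op": "send_rows", "data": {
  "rows": [
    [0.025,0,0,-0.0015,0],
    [0.025,0,0,0,0]
  ]
}}

```text
clock: 19.85
tcp_pos: [557.9, 102.7, 60.3]
tool_rot: [0.0, 0.119, 0.993, -0.0]
contact_force: [-0.0, -0.2, -1.1]
opening: 45.7
grip_force: 61.7
```

Request:
{"op": "send_rows", "data": {
  "rows": [
    [0.025,0,0,-0.001,0],
    [0.025,0,0,0,0]
  ]
}}

```text
clock: 20.05
tcp_pos: [558.0, 102.7, 59.7]
tool_rot: [0.0, 0.119, 0.993, 0.0]
contact_force: [-2.6, -0.4, 7.7]
opening: 45.5
grip_force: 62.8
```

Request:
{"op": "send_rows", "data": {
  "rows": [
    [0.05,0,0,0,0],
    [0.06,0,0,0,0],
    [0.07,0,0,0,0],
    [0.08,0,0,0,0],
    [0.085,0,0,0,0],
    [0.085,0,0,0,0],
    [0.085,0,0,0.01,0],
    [0.085,0,0,0.03,0],
    [0.085,0,0,0.03,0],
    [0.085,0,0,0.03,0],
    [0.085,0,0,0.03,0],
    [0.085,0.03,0,0,0],
    [0.085,0.03,0,0,0],
    [0.085,0,0,0,0],
    [0.085,0,0,0,0]
  ]
}}

```text
clock: 21.55
tcp_pos: [617.9, 102.6, 189.6]
tool_rot: [-0.0, 0.119, 0.993, -0.0]
contact_force: [-0.1, 0.7, 0.5]
opening: 84.4
grip_force: 0.0
```

```bash
python3 chk.py
python3 - <<'E'
from h import *
E=ext('wrist');im=cv2.imread('pics/chk.png');hsv=cv2.cvtColor(im,cv2.COLOR_BGR2HSV)
m=((hsv[...,0]>22)&(hsv[...,0]<33)&(hsv[...,1]>170)&(hsv[...,2]>215)).astype('uint8')*255
for c in cv2.findContours(m,0,1)[0]:
    if cv2.contourArea(c)>80:
        P=np.array([pix2w('wrist',E,*p[0],88)[:2] for p in c],np.float32);print('yellow',cv2.contourArea(c),cv2.fitEllipse(P),cv2.boundingRect(c))
E
```

```text
plate hsv [array([ 19,  17, 241]), array([ 20,  16, 246])] cake [  0 255 233]
plate 13532.5 [556.8 103.4] [125.8 125.9]
cake 3198.5 [557.3 101.9] [58.4 58.6]
cheese 2186.0 [557.2 101.8] [45.2 45.4]
plate_top 0.21 [ 7.77e+02 -1.70e+00  6.00e-01]
cheese 0.73 [559.3  98.3  58.2]
marked_jar_mid 0.83 [551.4 201.5  55.2]
front_spot 0.9 [472.8 144.4  53. ]
yellow 1606.0 ((551.1298828125, 198.12940979003906), (33.8052978515625, 33.838008880615234), 125.61531066894531) (398, 69, 45, 48)
```

View pics/chk.png

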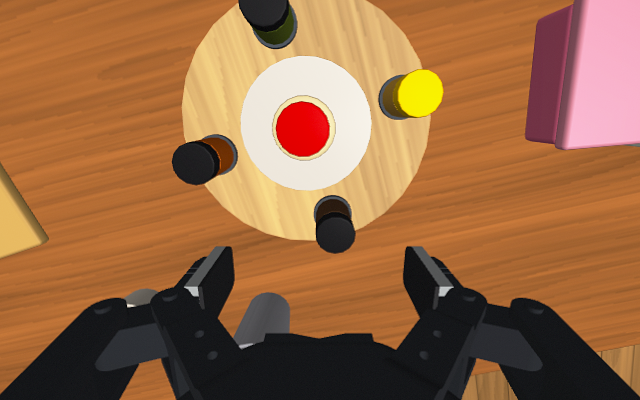

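The cheese and cake centres agree to within 0.2 mm, with the cheese at (303,129). The yellow cap is at world (551.1,198.1), 94.9 mm from the axis, at 93.4°. The pointer is at 155°, so the deck turns about +61.5°. I'll turn the tool so the fingers stay clear of the stack, then go down on the jar.

Request:
{"op": "send_rows", "data": {
  "rows": [
    [0.085,-0.011,0.016,0,-7],
    [0.085,-0.011,0.016,0,-7],
    [0.085,-0.011,0.016,0,-7],
    [0.085,-0.011,0.016,0,-7],
    [0.085,-0.011,0.016,0,-7],
    [0.085,-0.0115,0.0155,0,-7],
    [0.085,0,0,0,0],
    [0.085,0,0,-0.03,0],
    [0.085,0,0,-0.03,0],
    [0.085,0,0,0,0],
    [0.085,0,0,0,0]
  ]
}}

```text
clock: 22.95
tcp_pos: [551.4, 197.8, 129.5]
tool_rot: [-0.0, 0.466, 0.885, -0.0]
contact_force: [0.5, -0.0, 0.3]
opening: 85.0
grip_force: 0.0
```

Run:
```python
from h import *
s=env.state();E=ext('wrist',s);im=vision.get_image('wrist');hsv=cv2.cvtColor(im,cv2.COLOR_BGR2HSV)
print(s['tcp_pos'],s['tool_rot'],s['joints'])
m=((hsv[...,0]>22)&(hsv[...,0]<33)&(hsv[...,1]>170)&(hsv[...,2]>215)).astype('uint8')*255
for c in cv2.findContours(m,0,1)[0]:
    if cv2.contourArea(c)>80:
        P=np.array([pix2w('wrist',E,*p[0],88)[:2] for p in c],np.float32);print('yellow',cv2.contourArea(c),cv2.fitEllipse(P),cv2.boundingRect(c))
```

```text
[551.40181582 197.83574493 129.52189499] [-3.48263234e-04  4.66117244e-01  8.84722811e-01 -3.75047023e-04] [ 2.92764086e-01  5.23300061e-01  1.84609866e+00 -6.55618522e-05
  7.73216521e-01 -3.08191139e-01]
yellow 1993.5 ((551.8421630859375, 198.3539581298828), (34.0196533203125, 34.1265983581543), 98.90785217285156) (295, 201, 53, 50)
yellow 674.5 ((456.5833740234375, 191.8395233154297), (16.2177677154541, 21.328664779663086), 67.33618927001953) (168, 134, 37, 36)
```

Request:
{"op": "send_rows", "data": {
  "rows": [
    [0.085,0,0,-0.025,0],
    [0.085,0,0,-0.025,0],
    [0.085,0,0,-0.02,0],
    [0.085,0,0,-0.005,0],
    [0.075,0,0,0,0],
    [0.065,0,0,0,0],
    [0.055,0,0,0,0],
    [0.045,0,0,0,0],
    [0.035,0,0,0,0],
    [0.025,0,0,0,0],
    [0.015,0,0,0,0],
    [0.015,0,0,0,0],
    [0.015,0,0,0,0]
  ]
}}

```text
clock: 24.3
tcp_pos: [552.1, 198.3, 55.3]
tool_rot: [0.001, 0.467, 0.884, 0.001]
contact_force: [-1.4, -0.9, 11.0]
opening: 34.8
grip_force: 58.6
```

Run:
```python
import numpy as np
from h import env
t=np.array(env.state()['tcp_pos'])[:2];c=np.array([556.8,103.4]);d=t-c;print(t,np.hypot(*d),np.degrees(np.arctan2(d[1],d[0])))
a=np.radians(93.44);b=np.radians(154.95);n=20
x=0.5*(1-np.cos(np.pi*np.arange(n+1)/n)); x=np.arange(n+1)/n
P=94.9*np.c_[np.cos(a+(b-a)*x),np.sin(a+(b-a)*x)]
print(np.diff(P,axis=0).round(1).tolist(),c+P[-1])
```

```text
[552.14209896 198.3270333 ] 95.04124206049713 92.80914913400142
[[-5.1, -0.4], [-5.0, -0.7], [-5.0, -1.0], [-4.9, -1.2], [-4.9, -1.5], [-4.8, -1.8], [-4.7, -2.0], [-4.6, -2.3], [-4.4, -2.5], [-4.3, -2.7], [-4.1, -3.0], [-4.0, -3.2], [-3.8, -3.4], [-3.6, -3.6], [-3.4, -3.8], [-3.2, -4.0], [-3.0, -4.1], [-2.8, -4.3], [-2.5, -4.4], [-2.3, -4.6]] [470.82642326 143.58151443]
```

The jar is gripped at a 34.8 mm opening, 95.0 mm from the axis. I'll turn it along the arc in small steps, at about 0.27 rad/s.

Request:
{"op": "send_rows", "data": {
  "rows": [
    [0.015,-0.0025,-0.0002,0,0],
    [0.015,-0.0026,-0.0002,0,0],
    [0.015,-0.0025,-0.0003,0,0],
    [0.015,-0.0025,-0.0004,0,0],
    [0.015,-0.0025,-0.0005,0,0],
    [0.015,-0.0025,-0.0005,0,0],
    [0.015,-0.0025,-0.0006,0,0],
    [0.015,-0.0024,-0.0006,0,0],
    [0.015,-0.0025,-0.0007,0,0],
    [0.015,-0.0024,-0.0008,0,0],
    [0.015,-0.0024,-0.0009,0,0],
    [0.015,-0.0024,-0.0009,0,0],
    [0.015,-0.0024,-0.001,0,0],
    [0.015,-0.0023,-0.001,0,0],
    [0.015,-0.0023,-0.0011,0,0],
    [0.015,-0.0023,-0.0012,0,0],
    [0.015,-0.0022,-0.0012,0,0],
    [0.015,-0.0022,-0.0013,0,0],
    [0.015,-0.0022,-0.0013,0,0],
    [0.015,-0.0021,-0.0014,0,0]
  ]
}}

```text
clock: 26.3
tcp_pos: [505.0, 182.2, 55.3]
tool_rot: [0.001, 0.467, 0.885, 0.001]
contact_force: [3.9, -2.9, 9.4]
opening: 35.1
grip_force: 58.9
```

Request:
{"op": "send_rows", "data": {
  "rows": [
    [0.015,-0.0021,-0.0015,0,0],
    [0.015,-0.002,-0.0015,0,0],
    [0.015,-0.002,-0.0016,0,0],
    [0.015,-0.002,-0.0016,0,0],
    [0.015,-0.0019,-0.0017,0,0],
    [0.015,-0.0019,-0.0017,0,0],
    [0.015,-0.0018,-0.0018,0,0],
    [0.015,-0.0018,-0.0018,0,0],
    [0.015,-0.0017,-0.0019,0,0],
    [0.015,-0.0017,-0.0019,0,0],
    [0.015,-0.0016,-0.002,0,0],
    [0.015,-0.0016,-0.002,0,0],
    [0.015,-0.0015,-0.002,0,0],
    [0.015,-0.0015,-0.0021,0,0],
    [0.015,-0.0014,-0.0021,0,0],
    [0.015,-0.0014,-0.0022,0,0],
    [0.015,-0.0013,-0.0022,0,0],
    [0.015,-0.0012,-0.0022,0,0],
    [0.015,-0.0012,-0.0023,0,0],
    [0.015,-0.0011,-0.0023,0,0]
  ]
}}

```text
clock: 28.3
tcp_pos: [472.3, 143.9, 55.2]
tool_rot: [0.001, 0.467, 0.885, 0.001]
contact_force: [1.0, -0.7, 11.6]
opening: 34.9
grip_force: 59.0
```

Request:
{"op": "send_rows", "data": {
  "rows": [
    [0.015,0,0,0,0],
    [0.015,0,0,0,0],
    [0.015,0,0,0,0],
    [0.015,0,0,0,0]
  ]
}}

```text
clock: 28.7
tcp_pos: [472.3, 143.9, 55.2]
tool_rot: [0.001, 0.467, 0.884, 0.001]
contact_force: [1.7, -1.0, 12.5]
opening: 34.5
grip_force: 59.0
```

Run:
```python
from h import *
s=env.state();t=np.array(s['tcp_pos'])[:2];d=t-[556.8,103.4];print(t,np.hypot(*d),np.degrees(np.arctan2(d[1],d[0])),s['grip_force'],s['opening'],s['contact_force'])
for c in ['wrist','top','scene']:
    E=ext(c);im=vision.get_image(c);cv2.imwrite(f'pics/f_{c}.png',im)
    for q in ['front_spot','marked_jar_mid','rice_cake','cheese','plate_top']:
        for r in vision.pinpoint(c,q)[:2]: print(c,q,round(r['conf'],2),c2w(E,r['centre']).round(1))
    hsv=cv2.cvtColor(im,cv2.COLOR_BGR2HSV).astype(int);H,S,V=hsv[...,0],hsv[...,1],hsv[...,2]
    if c!='wrist':
        b=w2pix(c,E,[557,103,60]);yy,xx=np.mgrid[:400,:640];near=np.hypot(xx-b[0],yy-b[1])<25
        v,u=np.nonzero(((H<5)|(H>175))&(S>180)&near);print(c,'red',u.size,pix2w(c,E,u.mean(),v.mean(),66 if c=='top' else 60).round(1) if u.size else '')
    y=((H>22)&(H<33)&(S>170)).astype('uint8')*255
    for k in cv2.findContours(y,0,1)[0]:
        if cv2.contourArea(k)>15:
            M=cv2.moments(k);u,v=M['m10']/M['m00'],M['m01']/M['m00'];print(c,'yel',round(u),round(v),pix2w(c,E,u,v,6).round(1),pix2w(c,E,u,v,88).round(1))
```

```text
[472.28851975 143.89194304] 93.71119327755424 154.39954446392878 59.00955855846405 34.47570493381899 [ 1.73730137 -0.97753401 12.49128874]
wrist front_spot 0.8 [473.7 141.8  58.6]
wrist marked_jar_mid 0.55 [473.8 149.9  56.8]
wrist yel 318 284 [498.7 103.5   6. ] [468.7 147.2  88. ]
wrist yel 285 168 [432.7 161.9   6. ] [432.1 179.6  88. ]
top front_spot 0.75 [555.6 100.3  39.4]
top rice_cake 0.73 [ 5.809e+02  4.229e+02 -5.000e-01]
top rice_cake 0.4 [553.2 100.7  41.3]
top cheese 0.85 [ 358.4 -343.7    7.8]
top cheese 0.85 [ 358.4 -254.9    7.4]
top plate_top 0.58 [557.8 103.3  35.9]
top red 0 
scene front_spot 0.91 [474.3 141.8  54.4]
scene marked_jar_mid 0.62 [470.  141.7  57.6]
scene rice_cake 0.51 [558.  101.6  41. ]
scene cheese 0.76 [558.8 108.1  55.8]
scene cheese 0.68 [ 361.4 -261.     6.9]
scene plate_top 0.7 [561.1 100.7  35.9]
scene red 168 [562.4 103.7  60. ]
scene yel 361 171 [426.6 127.8   6. ] [481.2 134.5  88. ]
```

The jar is at 154.4° against the re-measured pointer at 154.8°, under 2 mm off. The grip is 59 N, the arm is still, and the stack is seen in place. I'm handing in.

```bash
python3 -c "
from workcell import env
print(env.hand_in())"
```

```text
the job is handed in; nothing more can be done
None
```

I handed the job in at about 29.5 s of the 70 s and no verdict came back: the rice cake and then the cheese are stacked within about 2 mm of the plate's centre, and the yellow-capped jar is held at the pointer (59 N, under 2 mm off by my measurement).

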